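# Seal the pop-top canister and put it on the serving tray

## Task

One of the three identical coffee canisters on the bar counter is unsealed: the push-push button in its lid is popped up, showing an orange side, while the buttons of the other two are clicked down. First click that button down where the canister stands, so that it stays down when let go; then put this canister upright on the middle of the mirrored serving tray, setting it down gently. Leave the other two canisters where they stand, with their buttons down.

Things in the scene. Friction and masses are not known exactly. Their poses are not given: they have to be found in the camera images.
- button_a: Black push button, 36 mm across, in the lid of one of three identical loose canisters: upright cylinders 56 mm across, no overhang, glass with brown filling, white lid, lid top 100 mm above the foot, about 0.3 kg. Origin: centre of the button's top face; z up the canister's axis. Popped up, this top is 117 mm above the foot and an orange side shows; clicked down it is at 107 mm, no orange.
- button_b: As button_a, on another of the identical canisters. All three are push-push: push down to the hard stop (top 103 mm above the foot; 2 to 4 N on the way, so a force stop of 6 to 10 N suits) and let go: each full push swaps up and down; a push short of the stop changes nothing.
- button_c: As button_a, on another of the identical canisters. Which canister stands at which of the three places varies: compare the three heights to find the popped-up one. All stand on the counter (z = 0) at the start.
- tray: Serving tray fixed to the counter, 170 mm (its x) by 220 mm (its y), mirrored floor 4 mm thick with a steel rim 4 mm wide and 14 mm high all round. Origin: centre of the underside, on the counter (counter top at z = 0); z up. Empty at the start.

How it is judged:
By the outcome, as a careful person would: the job done as asked, in the order asked, and still so for the second after the job is handed in, with the robot touching nothing.
It also fails if it takes over 50 s, if anything falls off the work surface, if the arm or the gripper's body presses on something with over 40 N, if the wrist force passes 120 N, or if a joint passes its speed limit or range.

## Robot

A 6-joint arm with a two-finger parallel gripper is mounted at the origin on the work surface. World frame = base frame: x ahead of the robot, y to its left, z up, the work surface at z = 0. Lengths are in m, angles in rad, forces in N, time in s.
With the tool pointing down it reaches from about 0.375 to 0.9 m from the base axis. Payload 3.1 kg.
Tool frame: the origin (TCP) lies midway between the tips of the shut fingers; the grasp point (between the pads) lies robot.grip_depth behind it (robot.grip_depth is the distance from the TCP to the grasp point, in m); z points along the fingers, y is the line along which they close (so a half turn about z gives the same grasp; the last joint's range is limited). The gripper opens to 87 mm and grips with 3 to 60 N. Pads are 19 mm wide; open, the fingers measure 117 mm over their backs; the gripper's body (75 mm by 190 mm) begins 51 mm behind the grasp point.
Start: joints at [-1.286, 0.527, 1.433, -0, 1.181, -0.178], TCP at [0.279, -0.559, 0.223] pointing down, gripper open.
Joint ranges: [-3.08, 3.08], [-0.75, 2.2], [0.22, 2.44], [-1.43, 4.57], [0, 2.65], [-2.85, 2.85]. Speed limits (rad/s): [2.79, 2.79, 3.14, 3.14, 3.14, 3.14].

## Interface

Orientations are given as a unit quaternion [x, y, z, w].
In Python, from rig import robot, camrig, status gives the robot as it stands (robot), with the cameras (camrig) and the readings (status).
- The arm moves only by the tool nudge_tcp, called after "Request:" by a JSON object that holds its "method" and its "body". Schema: {"type":"object","properties":{"moves":{"type":"array","items":{"type":"number"},"minItems":4,"maxItems":80},"finger_gap":{"type":"number"},"grip_force":{"type":"number"},"only":{"type":"string"},"quiet":{"type":"boolean"},"lines":{"type":"string"}},"required":["moves"],"additionalProperties":false}. moves is one flat list of numbers that holds 1 to 20 rows one after another, with no inner brackets; each row has 4 numbers: dx, dy, dz in shares of 0.2 m (1.0 is 0.2 m), then a turn about the tool's z in shares of pi rad (1.0 is pi rad); each row shifts and turns the commanded pose from where the row before left it, along the tool's axes as they then stand; what a row does not reach is not made up. A row lasts 1/12 s, in which the tool goes at most 0.0417 m and 0.125 rad, less where a joint would pass 70% of its speed; a pose out of reach is approached as far as the arm can. finger_gap is the finger opening in m, set as the call begins (left out keeps the last). The fingers move at their own pace and stop on an object; grip_force is the grip in N (left out, the last holds). Time passes only in rows, so rows that do not move let the fingers close. The tool returns the time, the measured TCP pose, the force, the opening and the grip force at its end. only (a regular expression) keeps the lines of the reply that match it, lines (a string "A,B") keeps lines A to B, and quiet returns only ok. No shift or turn number may pass 1 either way. Input that does not fit is refused with a message, and nothing moves.
- status.get_obs(): the state, without advancing time (a new reading comes with each control period).
- camrig.camera(name): name is "side" or "top"; returns a dict with "img" (480x640x3 uint8, red, green, blue), "fx", "fy", "cx", "cy" (pixels), "k1" (the pictures are not rectified: a ray, as slopes to the right and down, at radius r is drawn at 1 + k1 r^2 times it, then the intrinsics apply), "xyz" and "attitude" of the camera in the world. Camera axes: x right, y down, z forward; pixel columns grow to the right and rows downward; lengths in m; the calibration is good to about 2 mm. A picture is of the moment at which its call begins. There is no depth.
- robot.hand_in(): hands the job in; it is judged then, once.
The state is a dict: "time": time; "q": joint angles; "joint_velocities": joint speeds; "joint_torque": joint torques, N m; "position": TCP position; "tool_rot": TCP orientation; "ft_force": force on the tool from outside, world axes, zero at the start; "moment": the same for the moment, N m; "grip_width": finger opening in m; "grip_force": force on a finger pad.
Only numpy, scipy, OpenCV 4.12 (cv2) and the standard library are available. Lean on these libraries where they do the work, as an engineer would, in place of code of your own. Each camera call takes 0.05 s, during which the arm holds its last target. There are 200 camera calls.

## Working session

There is one attempt and no reset: what is moved stays moved. The work goes in short steps, Python scripts to look and compute and a tool call to move; the robot and the scene stay as the last step left them, time stands still between calls to the robot, and variables do not carry over. Pictures are saved under pics/ and viewed, at most 10 in all, crops included, and the job is handed in when it is done.

```bash
ls; mkdir -p pics
```

Run:
```python
from rig import robot, camrig, status
import cv2
print(robot.grip_depth)
for n in("side","top"):
    c=camrig.camera(n); cv2.imwrite(f"pics/{n}0.png",c["img"][:,:,::-1]); print({k:v for k,v in c.items() if k!="img"})
o=status.get_obs();print(o)
```

```text
pics
rig.py
0.0187
{'fx': 451.1156664600664, 'fy': 451.1156664600664, 'cx': 315.9090898013133, 'cy': 238.63203350874835, 'k1': 0.03687477370742906, 'xyz': array([0.19936288, 0.67522155, 0.56015338]), 'attitude': array([-0.21088987,  0.85032951, -0.4695608 ,  0.10944331])}
{'fx': 606.7076180372084, 'fy': 606.7076180372084, 'cx': 313.87801237164757, 'cy': 238.80859750086762, 'k1': -0.12184625995450132, 'xyz': array([ 0.28238081, -0.02061628,  1.36253537]), 'attitude': array([ 0.71900047, -0.68677591,  0.07290441, -0.07785968])}
{'time': 0.1, 'q': array([-1.28649707e+00,  5.28400108e-01,  1.43373237e+00, -2.68308180e-05,
        1.18140674e+00, -1.78502395e-01]), 'joint_velocities': array([-0.00095571, -0.00210106, -0.00224622, -0.00083207, -0.00207984,
       -0.00051829]), 'joint_torque': array([-1.11399924e-03, -4.40985954e+01, -1.77149981e+01,  6.33974117e-02,
        5.34055266e-02, -4.06479364e-05]), 'position': array([ 0.27887088, -0.55861882,  0.22166625]), 'tool_rot': array([ 9.73344451e-01,  2.29346096e-01, -6.38498850e-05, -9.71264149e-04]), 'ft_force': array([ 0.13143194, -0.60479423,  0.5766481 ]), 'moment': array([-0.00774602,  0.00812599, -0.01184909]), 'grip_force': 0.0, 'grip_width': 0.08743912665587456}
```

View pics/side0.png

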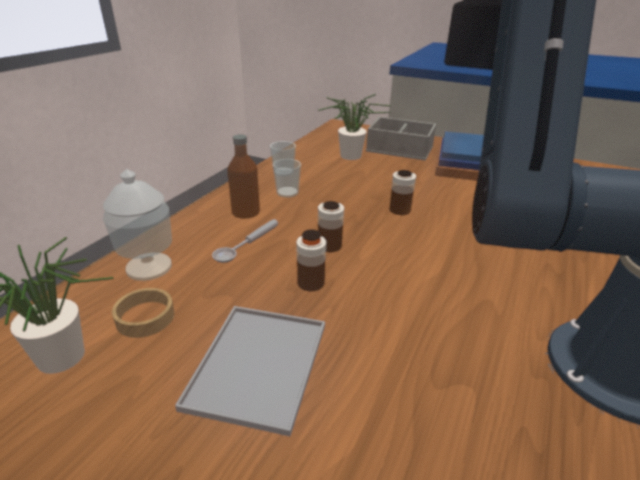

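View pics/top0.png

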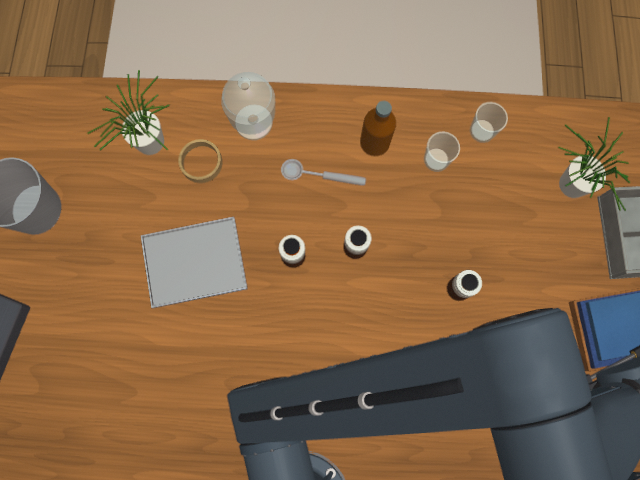

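The side view shows the orange button on the canister nearest the tray: its button is at side (311,237) and top (292,246). The tray corners in the top view are near (142,236), (234,219), (246,288) and (153,306). I'll enlarge both views to read these more exactly.

Create h.py:
```python
import numpy as np, cv2
from scipy.spatial.transform import Rotation as R
def K(c): return np.array([[c["fx"],0,c["cx"]],[0,c["fy"],c["cy"]],[0,0,1]])
def ray(c,p):
    u=cv2.undistortPoints(np.array([[p]],float),K(c),np.array([c["k1"],0,0,0.]))[0,0]
    return R.from_quat(c["attitude"]).apply([*u,1])
def at(c,p,z):
    d=ray(c,p); return c["xyz"]+d*(z-c["xyz"][2])/d[2]
def tri(c1,p1,c2,p2):
    d1,d2=ray(c1,p1),ray(c2,p2)
    s=np.linalg.lstsq(np.c_[d1,-d2],c2["xyz"]-c1["xyz"],rcond=None)[0]
    a,b=c1["xyz"]+s[0]*d1,c2["xyz"]+s[1]*d2
    return (a+b)/2,np.linalg.norm(a-b)
```

Run:
```python
import cv2,numpy as np
t=cv2.imread("pics/top0.png"); s=cv2.imread("pics/side0.png")
a=cv2.resize(t[210:310,250:380],None,fx=6,fy=6,interpolation=cv2.INTER_CUBIC)
b=cv2.resize(s[190:300,285:355],None,fx=5,fy=5,interpolation=cv2.INTER_CUBIC)
cv2.imwrite("pics/topc.png",a[:600]); cv2.imwrite("pics/sidec.png",b)
```

```text
(no output)
```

View pics/topc.png

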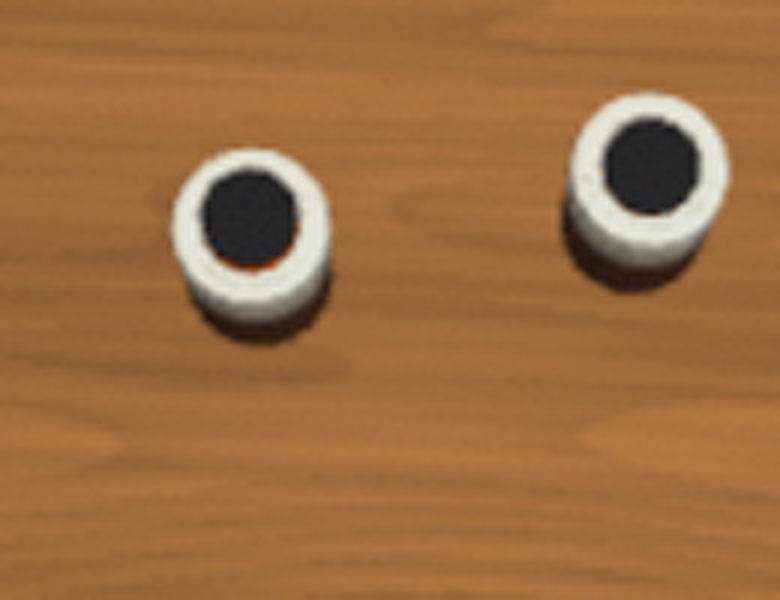

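View pics/sidec.png

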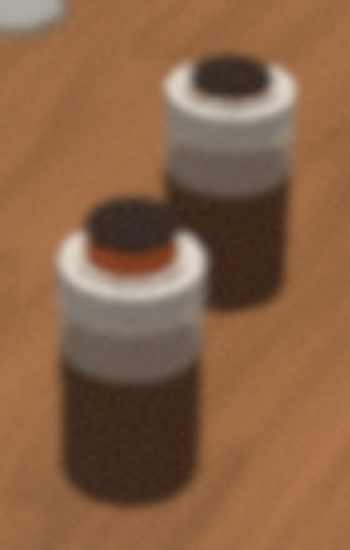

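The top crop shows the popped button's top centred at crop (249,217), which is top (291.1,245.8), with a thin orange edge. The neighbouring button is at top (358.1,237.1). In the side crop the popped top is at side (311.0,234.6), with orange showing, and the neighbour is at (330.8,205.0) with none.

Run:
```python
from rig import robot, camrig, status
from h import *
T=camrig.camera("top");S=camrig.camera("side")
np.set_printoptions(precision=4,suppress=True)
for p,q,z in(((291.1,245.8),(311,234.6),.117),((358.1,237.1),(330.8,205),.107),((469.5,282),(404,174),.107)):
    print(tri(T,p,S,q),at(T,p,z))
C=np.array([at(T,p,.014) for p in((142,236),(234,219),(246,288),(153,306))])
print(C,C.mean(0),np.linalg.norm(C-np.roll(C,1,0),axis=1))
t=T["img"]; c=cv2.resize(t[205:320,130:260],None,fx=5,fy=5,interpolation=cv2.INTER_CUBIC); cv2.imwrite("pics/tray.png",c[:,:,::-1])
o=status.get_obs(); print(o["position"],R.from_quat(o["tool_rot"]).as_matrix())
```

```text
(array([0.5346, 0.0412, 0.115 ]), np.float64(0.0019796796806238223)) [0.5351 0.0415 0.117 ]
(array([ 0.5617, -0.0994,  0.1049]), np.float64(0.002568819989515916)) [ 0.5624 -0.0989  0.107 ]
(array([ 0.4766, -0.3382,  0.1011]), np.float64(0.0018701987741879303)) [ 0.4766 -0.3365  0.107 ]
[[0.5632 0.3911 0.014 ]
 [0.6128 0.1811 0.014 ]
 [0.455  0.1425 0.014 ]
 [0.404  0.3494 0.014 ]] [0.5087 0.266  0.014 ] [0.1646 0.2158 0.1624 0.2131]
[ 0.2789 -0.5588  0.222 ] [[ 0.8948  0.4464 -0.0003]
 [ 0.4464 -0.8948  0.0012]
 [ 0.0002 -0.0012 -1.    ]]
```

View pics/tray.png

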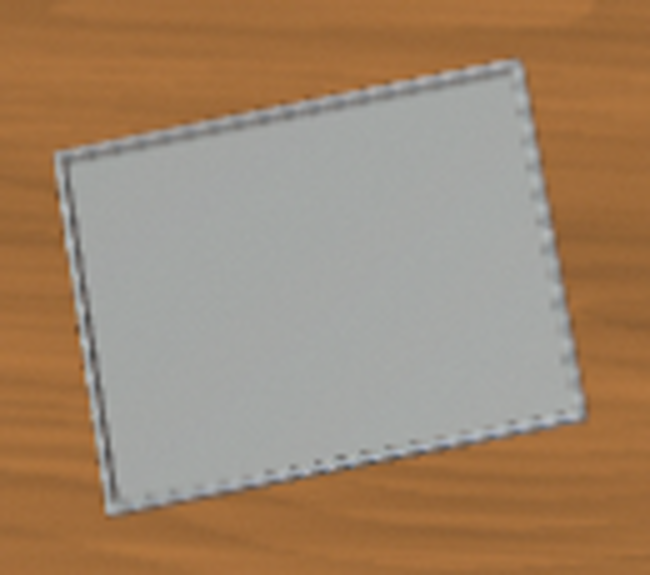

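The measurements agree: canister A is at (0.535, 0.041) with its top at about 0.116, and its 10 mm difference from its neighbour matches the task. The tray centre is about (0.509, 0.266). I'll move above the button, shutting the fingers on the way.

The manual's scale: shifts go in shares of 0.2 m and turns go in shares of pi rad. Converting my numbers, 0.0276 m is 0.138, -0.0235 m is -0.1175.

Request:
{"method": "nudge_tcp", "body": {"moves": [0.138,-0.1175,0,0,0.138,-0.1175,0,0,0.138,-0.1175,0,0,0.138,-0.1175,0,0,0.138,-0.1175,0,0,0.138,-0.1175,0,0,0.138,-0.1175,0,0,0.138,-0.1175,0,0,0.138,-0.1175,0,0,0.138,-0.1175,0,0,0.138,-0.1175,0,0,0.138,-0.1175,0,0,0.138,-0.1175,0,0,0.138,-0.1175,0,0,0.138,-0.1175,0,0,0.138,-0.1175,0,0,0.138,-0.1175,0,0,0.138,-0.1175,0,0], "finger_gap": 0}}

```text
time: 1.7
position: [0.535, 0.0429, 0.2225]
tool_rot: [0.973, 0.229, -0.0, 0.0]
ft_force: [0.3, -0.2, 0.3]
grip_width: 0.0008
grip_force: 0.0
```

Request:
{"method": "nudge_tcp", "body": {"moves": [0,0,0.15,0,0,0,0.15,0,0,0,0.1,0,0,0,0,0,0,0,0,0,0,0,0,0]}}

```text
time: 2.2
position: [0.5357, 0.0408, 0.1435]
tool_rot: [0.973, 0.229, 0.001, 0.0]
ft_force: [0.2, 0.1, -0.6]
grip_width: 0.0005
grip_force: 0.0
```

Run:
```python
from rig import robot, camrig, status
from h import *
np.set_printoptions(precision=4,suppress=True)
o=status.get_obs(); M=R.from_quat(o["tool_rot"]).as_matrix()
print(M,M.T@(np.array([.535,.0414,.117])-o["position"]),o["q"],o["ft_force"])
T=camrig.camera("side"); cv2.imwrite("pics/pre.png",cv2.resize(T["img"][170:300,250:380,::-1],None,fx=4,fy=4))
```

```text
[[ 0.895   0.4462  0.0018]
 [ 0.4462 -0.895  -0.0002]
 [ 0.0015  0.001  -1.    ]] [-0.0004 -0.0009  0.0265] [-0.1321  0.5209  1.731   0.      0.8879  0.9762] [ 0.1886  0.0781 -0.645 ]
```

View pics/pre.png

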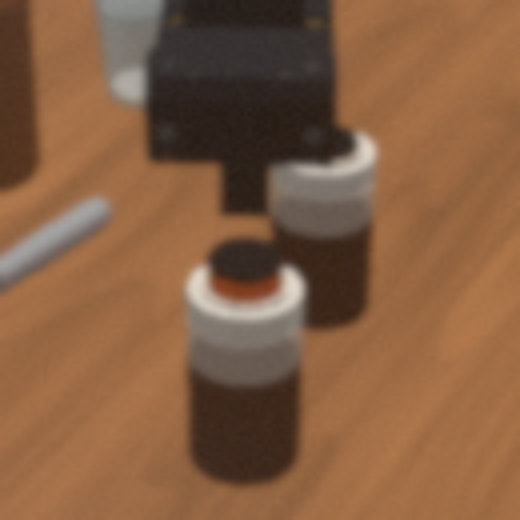

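The crop shows the shut fingertips at (247,212), in line above the popped button at (245,258). I'll descend to just above it, then push in small steps.

Request:
{"method": "nudge_tcp", "body": {"moves": [0,0,0.05,0,0,0,0.05,0,0,0,0.025,0,0,0,0.015,0,0,0,0.015,0,0,0,0.015,0,0,0,0.01,0,0,0,0.01,0,0,0,0,0,0,0,0,0]}}

```text
time: 3.08
position: [0.5346, 0.0411, 0.1046]
tool_rot: [0.973, 0.229, -0.0, -0.0]
ft_force: [-1.4, -0.7, 4.7]
grip_width: 0.0003
grip_force: 2.2
```

To row units: 0.001 m is 0.005.

Request:
{"method": "nudge_tcp", "body": {"moves": [0,0,0.005,0,0,0,0,0,0,0,0,0]}}

```text
time: 3.33
position: [0.5347, 0.0411, 0.104]
tool_rot: [0.973, 0.229, 0.0, 0.0]
ft_force: [-2.3, -1.0, 5.1]
grip_width: 0.0001
grip_force: 2.8
```

To row units: 0.001 m is 0.005.

Request:
{"method": "nudge_tcp", "body": {"moves": [0,0,0.005,0,0,0,0,0,0,0,0,0]}}

```text
time: 3.58
position: [0.5347, 0.0411, 0.1036]
tool_rot: [0.973, 0.229, 0.0, 0.0]
ft_force: [-2.6, -0.3, 10.3]
grip_width: 0.0002
grip_force: 4.9
```

Force has risen to 10 N at 0.1036 m, so the button is on its hard stop. I'll retreat and check it.

To row units: -0.025 m is -0.125, -0.015 m is -0.075.

Request:
{"method": "nudge_tcp", "body": {"moves": [0,0,-0.025,0,0,0,-0.075,0,0,0,-0.125,0,0,0,-0.125,0,0,0,-0.05,0,0,0,0,0,0,0,0,0,0,0,0,0,0,0,0,0], "finger_gap": 0.087}}

```text
time: 4.33
position: [0.5337, 0.0412, 0.181]
tool_rot: [0.973, 0.229, -0.001, -0.001]
ft_force: [-0.1, 0.6, 0.9]
grip_width: 0.0526
grip_force: 0.0
```

Run:
```python
from rig import robot, camrig, status
from h import *
np.set_printoptions(precision=4,suppress=True)
o=status.get_obs(); M=R.from_quat(o["tool_rot"]).as_matrix()
print(M.T@(np.array([.535,.0414,.058])-o["position"]),o["position"],o["grip_width"])
S=camrig.camera("side"); cv2.imwrite("pics/post.png",cv2.resize(S["img"][170:300,250:380,::-1],None,fx=4,fy=4))
```

```text
[0.0016 0.0006 0.123 ] [0.5337 0.0412 0.181 ] 0.05261982103538832
```

View pics/post.png

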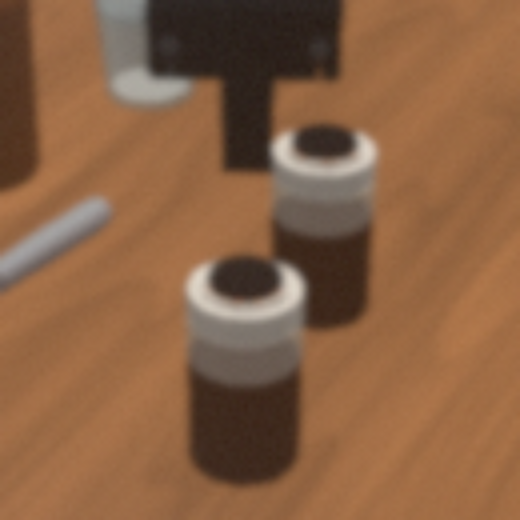

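The button at crop (245,278) is now down with no orange, and the canister has not moved. I'll finish opening the fingers, then descend to grasp.

To row units: 0.02 m is 0.1, 0.015 m is 0.075.

Request:
{"method": "nudge_tcp", "body": {"moves": [0.005,0.002,0,0,0,0,0,0,0,0,0,0,0,0,0,0,0,0,0,0,0,0,0,0,0,0,0.1,0,0,0,0.1,0,0,0,0.1,0,0,0,0.1,0,0,0,0.1,0,0,0,0.075,0,0,0,0.04,0,0,0,0,0,0,0,0,0], "finger_gap": 0.087}}

```text
time: 5.63
position: [0.536, 0.0412, 0.0596]
tool_rot: [0.973, 0.229, -0.0, -0.0]
ft_force: [-0.5, -0.7, 0.7]
grip_width: 0.087
grip_force: 0.0
```

Request:
{"method": "nudge_tcp", "body": {"moves": [0,0,0,0,0,0,0,0,0,0,0,0,0,0,0,0,0,0,0,0,0,0,0,0,0,0,0,0,0,0,0,0], "finger_gap": 0.04, "grip_force": 20}}

```text
time: 6.3
position: [0.5363, 0.041, 0.0599]
tool_rot: [0.973, 0.229, 0.0, 0.0]
ft_force: [-0.1, -0.4, 2.8]
grip_width: 0.0561
grip_force: 20.0
```

Grip confirmed: the opening is 56 mm at 20 N. I'll lift it and carry it to the tray.

To row units: -0.02 m is -0.1, -0.015 m is -0.075.

Request:
{"method": "nudge_tcp", "body": {"moves": [0,0,-0.025,0,0,0,-0.075,0,0,0,-0.1,0,0,0,-0.05,0,0,0,0,0]}}

```text
time: 6.72
position: [0.5371, 0.0412, 0.1114]
tool_rot: [0.973, 0.229, 0.002, 0.001]
ft_force: [0.9, -1.0, -3.3]
grip_width: 0.0558
grip_force: 20.0
```

Request:
{"method": "nudge_tcp", "body": {"moves": [0.015,-0.045,0,0,0.03,-0.085,0,0,0.032,-0.09,0,0,0.032,-0.09,0,0,0.032,-0.09,0,0,0.032,-0.09,0,0,0.032,-0.09,0,0,0.032,-0.09,0,0,0.032,-0.09,0,0,0.032,-0.09,0,0,0.03,-0.085,0,0,0.03,-0.085,0,0,0.015,-0.045,0,0,0,0,0,0,0,0,0,0,0,0,0,0]}}

```text
time: 8.05
position: [0.5075, 0.2646, 0.109]
tool_rot: [0.973, 0.229, -0.001, 0.0]
ft_force: [0.1, 0.2, -2.0]
grip_width: 0.0558
grip_force: 20.0
```

Run:
```python
from rig import robot, camrig, status
from h import *
np.set_printoptions(precision=4,suppress=True)
o=status.get_obs(); M=R.from_quat(o["tool_rot"]).as_matrix()
print(M.T@(np.array([.509,.266,.064])-o["position"]),o["position"],o["ft_force"],o["grip_width"])
S=camrig.camera("side"); cv2.imwrite("pics/carry.png",cv2.resize(S["img"][180:460,150:450,::-1],None,fx=2,fy=2))
```

```text
[ 0.002  -0.0006  0.045 ] [0.5075 0.2646 0.109 ] [ 0.0643  0.1746 -1.975 ] 0.055819070314121234
```

View pics/carry.png

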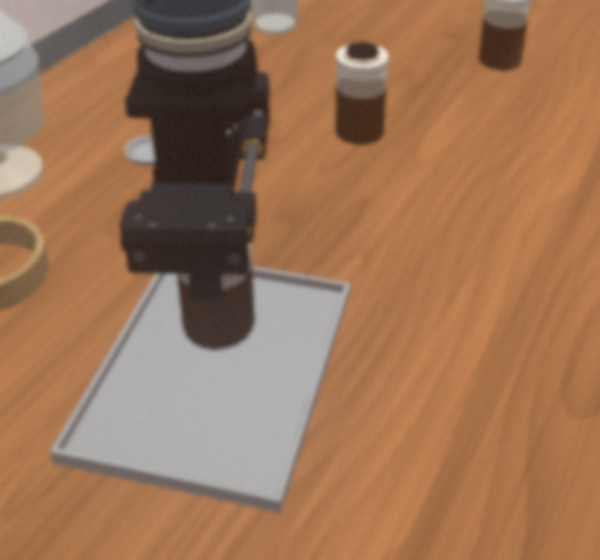

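The canister hangs upright over the tray with its foot at crop (217,335), and the neighbour at (361,95) is undisturbed. I'll lower it 38 mm at moderate speed, then creep.

To row units: 0.01 m is 0.05, 0.008 m is 0.04.

Request:
{"method": "nudge_tcp", "body": {"moves": [0.01,-0.003,0.025,0,0,0,0.05,0,0,0,0.05,0,0,0,0.04,0,0,0,0.02,0,0,0,0.01,0,0,0,0.005,0,0,0,0.005,0,0,0,0,0,0,0,0,0]}}

```text
time: 8.93
position: [0.5098, 0.2669, 0.0689]
tool_rot: [0.973, 0.229, 0.0, -0.0]
ft_force: [-0.7, -0.1, -2.1]
grip_width: 0.0558
grip_force: 20.0
```

Request:
{"method": "nudge_tcp", "body": {"moves": [0,0,0.005,0,0,0,0.005,0,0,0,0.0025,0,0,0,0,0]}}

```text
time: 9.27
position: [0.5095, 0.2668, 0.066]
tool_rot: [0.973, 0.229, -0.0, 0.0]
ft_force: [0.8, -0.4, -4.2]
grip_width: 0.0558
grip_force: 20.0
```

To row units: 0.0005 m is 0.0025.

Request:
{"method": "nudge_tcp", "body": {"moves": [0,0,0.0025,0,0,0,0.0025,0,0,0,0.0025,0,0,0,0,0,0,0,0,0]}}

```text
time: 9.68
position: [0.5095, 0.2668, 0.0645]
tool_rot: [0.973, 0.229, -0.0, 0.0]
ft_force: [-0.3, 0.1, -3.2]
grip_width: 0.0555
grip_force: 20.0
```

To row units: 0.0005 m is 0.0025.

Request:
{"method": "nudge_tcp", "body": {"moves": [0,0,0.0025,0,0,0,0.0025,0,0,0,0,0,0,0,0,0]}}

```text
time: 10.02
position: [0.5097, 0.2668, 0.0639]
tool_rot: [0.973, 0.229, 0.0, -0.0]
ft_force: [-0.0, -0.6, 0.8]
grip_width: 0.0554
grip_force: 20.0
```

The weight has come off the wrist, so the canister is standing on the tray. I'll release and rise.

Request:
{"method": "nudge_tcp", "body": {"moves": [0,0,0,0,0,0,0,0,0,0,0,0,0,0,0,0,0,0,0,0,0,0,0,0,0,0,0,0,0,0,0,0], "finger_gap": 0.086}}

```text
time: 10.68
position: [0.5096, 0.2668, 0.0635]
tool_rot: [0.973, 0.229, 0.0, 0.0]
ft_force: [0.4, 1.1, 0.5]
grip_width: 0.0854
grip_force: 0.0
```

Request:
{"method": "nudge_tcp", "body": {"moves": [0,0,-0.05,0,0,0,-0.1,0,0,0,-0.125,0,0,0,-0.125,0,0,0,-0.125,0,0,0,-0.125,0,0,0,-0.1,0,0,0,0,0,0,0,0,0,-0.15,0.1,0,0,-0.15,0.1,0,0,-0.15,0.1,0,0,-0.15,0.1,0,0,-0.15,0.1,0,0,0,0,0,0,0,0,0,0,0,0,0,0,0,0,0,0]}}

```text
time: 12.18
position: [0.4207, 0.111, 0.2133]
tool_rot: [0.973, 0.23, 0.0, -0.0]
ft_force: [-0.6, 0.5, 0.1]
grip_width: 0.0855
grip_force: 0.0
```

Run:
```python
from rig import robot, camrig, status
from h import *
S=camrig.camera("side");T=camrig.camera("top")
a=cv2.resize(S["img"][160:440,170:450],(400,400)); b=cv2.resize(T["img"][180:320,120:260],(400,400))
cv2.imwrite("pics/end.png",np.hstack([a,b])[:,:,::-1])
```

```text
(no output)
```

View pics/end.png

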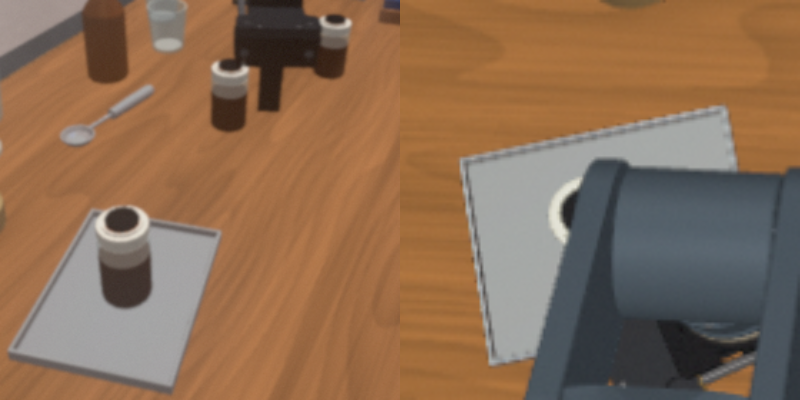

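The left view shows the canister upright with no orange. Its foot centre is near (125,291), against a tray-diagonal crossing of about (127,286), so it is on the middle. The other two canisters are at (230,95) and (332,45), unchanged and with buttons down.

```bash
python3 -c "
from rig import robot, camrig, status
print(robot.hand_in())"
```

```text
the job is handed in; nothing more can be done
None
```

I clicked the popped-up button down where the canister stood, set the canister upright on the middle of the tray, left the other two untouched with buttons down, and handed in at about 12 s; the hand-in gave no verdict.

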